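# Touch off a vegetable slicer, then lock its blade guard on

### The job

The slicer on the black mat is to be put away, so its blade guard must be locked on; nobody measured where on the mat the slicer stands. Touch it off gently with your fingertips: first its long near side well towards the right, then the same side well towards the left, then its flat left end. Then take the green guard by its black handle, lower its four feet into the four openings in the rails, slide it towards the slicer's handle until it clicks and stops, and let go; push nothing hard and leave the other things alone.

Things in the scene. Friction and masses are not known exactly. Their poses are not given: they have to be found in the camera images.
- mat: Black rubber mat, fixed, 170 (x) x 300 (y) x 3 mm; origin: centre of its underside; z up. The fixed slicer stands on it, put there by eye: its centre is up to 12 mm off the mat's centre in the mat's x and in y, its axes up to 0.08 rad off the mat's. No reading gives this; find it by touch. Slicer axes: x across, y along to its flat left end, z up, origin under its centre.
- mat_top (a point): Centre of the mat's upper face, on which the slicer stands. The slicer's white deck: 124 (x) x 260 mm (y), flat upright skirts from 16 to 50 mm above the mat; so the near side lies at slicer x = -62, the left end at y = +130. A clear catch tray, 104 x 240 mm, is below. Its green loop handle sticks out of the right end from y = -130 to -186, at 26 to 42 mm height. The rails' top is at 50 mm.
- slicer_catch (a joint): Two sprung balls at slicer x +-33, y -39.5 mm, 1.4 mm above the rails; value: m pushed in. Two grooves at x = +-48 mm under steel lips, open only at y = -15.5 to 5.5 and 54.5 to 75.5 (green marks): the guard's feet drop in with guard centre at x 0, y +30. Slide it 30 mm to -y (3 to 5 N): 11 to 6 mm before home the balls yield to 5 to 15 N, then snap up; a hard stop is at home, centre 0, 0.
- guard: Green blade guard, loose, 0.18 kg, plate 112 (x) x 100 (y) x 8 mm, underside 10.5 mm above its origin; same if turned by pi about z. Origin: centre, at the level of its feet's soles; z up. Four grey feet at x +-44, y +-35 mm: stem 6 (x) x 16 (y), with flange out to x +-53. Play in the openings 1.5 mm in x, 2.5 mm in y. Seated, the plate lies on the rails: origin 39.5 mm above the mat's top.
- guard_grip (a point): Point to grip, on the axis of the guard's black handle, 42 mm above the guard's origin (8.5 mm below the handle's top). The handle is 24 mm thick along the guard's y (flat sides to pinch) and 56 mm long along x, and stands 30 mm above a 20.5 mm high base; keep fingertips 21 mm or more above the guard's origin.
- beaker: Striped stoneware beaker, 65 mm wide, 84 mm high; origin under its centre. Leave it alone.
- salt: Glass salt shaker, 44 mm wide, 90 mm high; origin under its centre. Leave it alone.
- tin: Small blue tin, 57 mm wide, 72 mm high; origin under its centre. Leave it alone.
- cup: White spotted espresso cup, 63 x 92 x 55 mm; origin under its middle. Leave it alone.

How it is judged:
By the outcome, as a careful person would: the job done as asked, in the order asked, and still so for the second after the job is handed in, with the robot touching nothing.
It also fails if it takes over 70 s, if anything falls off the work surface, if the arm or the gripper's body presses on something with over 40 N, if the wrist force passes 120 N, or if a joint passes its speed limit or range.

### The arm

A 6-joint arm with a two-finger parallel gripper is mounted at the origin on a cart in front of the work surface, level with it; the furniture and walls round the work are solid. World frame = base frame: x ahead of the robot, y to its left, z up, the work surface at z = 0. Lengths are in m, angles in rad, forces in N, time in s.
With the tool pointing down it reaches from about 0.275 to 0.875 m from the base axis. Payload 12.5 kg.
Tool frame: the origin (TCP) lies at the very end of the fingers, on their centre line; the grasp point (between the pads) lies 19 mm behind it; z points along the fingers, y is the line along which they close (so a half turn about z gives the same grasp; the last joint's range is limited). The gripper opens to 85 mm and grips with 20 to 120 N. Pads are 22 mm wide; open, the fingers measure 114 mm over their backs; the gripper's body (76 mm by 85 mm) begins 54 mm behind the grasp point. The pads swing forward as they close: fully open they stand 13 mm farther back than shut.
Start: joints at [-1.376, 0.351, 1.652, -0, 1.139, -0.085], TCP at [0.152, -0.529, 0.231] pointing down, gripper open.
Joint ranges: [-2.75, 2.75], [-0.79, 2.1], [0.01, 2.65], [-1.57, 4.71], [0.07, 3.14], [-2.87, 2.87]. Speed limits (rad/s): [2.22, 2.22, 2.79, 3.14, 3.14, 3.14].

### API

Orientations are given as a 3x3 rotation matrix whose columns are the frame's x, y, z axes.
In Python, from cell import arm gives the robot as it stands. The module is installed in compiled form; this text tells all that it offers. Calls block until the motion is done:
- arm.move_ptp(position, orientation): joint-space move of the TCP to a pose.
- arm.servo_line(position, orientation=None, vel=0.15, stop_force=None): straight line of the TCP; orientation=None keeps the orientation; vel is the mean speed in m/s. With stop_force (N) it stops when the force on the tool has changed by that much, and returns True; else False.
- arm.move_joints(angles): joint-space move.
- arm.command_gripper(opening, grasp_force=None): finger opening in m; grasp_force is the grip in N (None keeps the last); returns when the fingers have stopped.
- arm.wait(seconds).
- arm.inverse_kinematics(position, orientation): joint angles nearest the present ones, or None.
- arm.read_state(): the state.
- arm.grab_frame(name): name is "side" or "top" or "wrist"; returns a dict with "image" (400x640x3 uint8, red, green, blue), "depth" (400x640 float32, m along the optical axis (not along the pixel's ray), 0 where there is no reading), "camera_matrix" (3x3 intrinsics, pixels), "T" (4x4, takes a point from camera to world coordinates); the wrist camera has in their place "tool_from_camera" (4x4, takes a point from camera to tool coordinates, whose origin is the TCP and whose axes are the flange's). Camera axes: x right, y up, looking along -z (the intrinsics and any distortion apply to the point x, -y, -z); pixel columns grow to the right and rows downward; lengths in m; the calibration is good to about 2 mm. A picture is of the moment at which its call begins: read the wrist's pose just before it.
A pose or a line that the arm cannot do raises arm.PlanningError and nothing moves.
- arm.finish_job(): hands the job in; it is judged then, once.
The state is a dict: "t": time; "joint_positions": joint angles; "dq": joint speeds; "tau": joint torques, N m; "eef_pos": TCP position; "ee_rot": TCP orientation; "contact_force": force on the tool from outside, world axes, zero at the start; "ft_torque": the same for the moment, N m; "grip_width": finger opening in m; "finger_force": force on a finger pad.
Only numpy, scipy, OpenCV 4.12 (cv2) and the standard library are available. Lean on these libraries where they do the work, as an engineer would, in place of code of your own. Each camera call takes 0.05 s, during which the arm holds its last target. There are 200 camera calls.

## Working session

There is one attempt and no reset: what is moved stays moved. The work goes in short steps, each a Python script; the robot and the scene stay as the last script left them, time stands still between calls to the robot, and variables do not carry over. Pictures are saved under pics/ and viewed, at most 10 in all, crops included, and the job is handed in when it is done.

```bash
mkdir -p pics && python3 - <<'E'
from cell import arm
import numpy as np, cv2, pickle
fr={}
for n in("side","top"):
    f=arm.grab_frame(n); fr[n]=f; cv2.imwrite(f"pics/{n}0.png",f["image"][:,:,::-1])
    print(n,f["camera_matrix"].round(1).tolist(),f["T"].round(3).tolist(), [k for k in f], (f["depth"]>0).mean())
pickle.dump(fr,open("fr0.pkl","wb"))
s=arm.read_state(); print(s["t"],s["eef_pos"],s["ee_rot"],s["contact_force"],s["grip_width"])
E
```

```text
side [[484.9, 0.0, 316.1], [0.0, 484.9, 192.9], [0.0, 0.0, 1.0]] [[1.0, -0.016, -0.0, 0.535], [0.006, 0.383, -0.924, -1.207], [0.015, 0.924, 0.383, 0.519], [0.0, 0.0, 0.0, 1.0]] ['image', 'depth', 'camera_matrix', 'T'] 0.9958828125
top [[433.0, 0.0, 322.9], [0.0, 433.0, 195.4], [0.0, 0.0, 1.0]] [[0.017, 0.995, -0.098, 0.448], [-1.0, 0.018, 0.015, -0.093], [0.017, 0.097, 0.995, 1.142], [0.0, 0.0, 0.0, 1.0]] ['image', 'depth', 'camera_matrix', 'T'] 0.9959375
0.1 [ 0.1518541  -0.52831075  0.23083714] [[ 9.61107030e-01  2.76176071e-01 -2.32541553e-04]
 [ 2.76176164e-01 -9.61106509e-01  1.00218567e-03]
 [ 5.32825016e-05 -1.02743013e-03 -9.99999471e-01]] [0.32844091 0.33139262 0.2201426 ] 0.08524992549171914
```

View pics/top0.png

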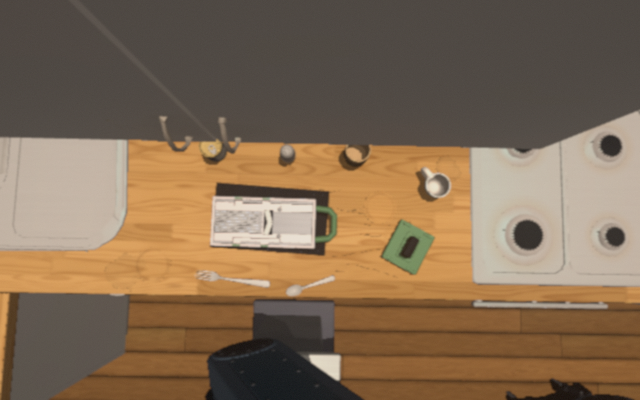

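View pics/side0.png

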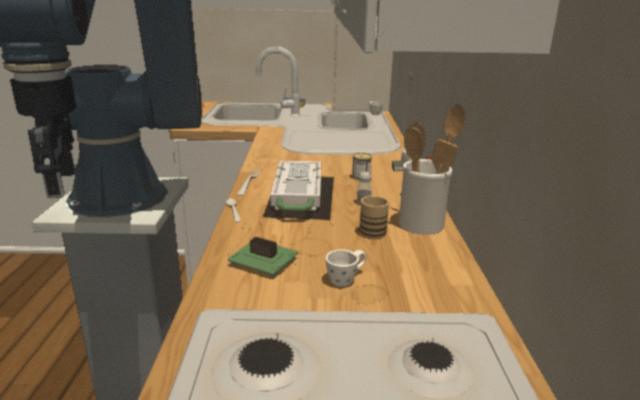

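The top view shows the slicer on the mat around (265,222) with its handle to the right, i.e. towards world -y. The guard is at (409,246) and rotated. In the side view the guard is at (263,256), with clear space around it.

```bash
cat > h.py <<'E'
import numpy as np, cv2
def ray(K,T,uv):
    uv=np.atleast_2d(uv).astype(float); d=np.c_[(uv[:,0]-K[0,2])/K[0,0],-(uv[:,1]-K[1,2])/K[1,1],-np.ones(len(uv))]
    return T[:3,3],d@T[:3,:3].T
def plane(K,T,uv,z):
    o,d=ray(K,T,uv); return o+d*((z-o[2])/d[:,2])[:,None]
def tri(a,b):   # a,b=(K,T,uv): nearest point of two rays and gap
    (o1,d1),(o2,d2)=ray(*a),ray(*b); d1,d2=d1[0]/np.linalg.norm(d1),d2[0]/np.linalg.norm(d2)
    s=np.linalg.lstsq(np.c_[d1,-d2],o2-o1,rcond=None)[0]; p,q=o1+s[0]*d1,o2+s[1]*d2
    return (p+q)/2,np.linalg.norm(p-q)
def big(m):
    c=max(cv2.findContours(m.astype(np.uint8),cv2.RETR_EXTERNAL,cv2.CHAIN_APPROX_NONE)[0],key=cv2.contourArea); return c
def green(im):
    h=cv2.cvtColor(im,cv2.COLOR_RGB2HSV); return (h[...,0]>45)&(h[...,0]<90)&(h[...,1]>70)
def down(yaw):  # tool x at angle yaw in world, z down
    c,s=np.cos(yaw),np.sin(yaw); return np.array([[c,s,0],[s,-c,0],[0,0,-1.]])
E
python3 - <<'E'
from h import *
import pickle
fr=pickle.load(open("fr0.pkl","rb")); f=fr["top"]; im=f["image"];K,T=f["camera_matrix"],f["T"]
def rep(n,c,z):
    P=plane(K,T,c.reshape(-1,2),z)[:,:2]; r=cv2.minAreaRect(P.astype(np.float32)*1000); print(n,cv2.boundingRect(c),np.round(r[0],1),np.round(r[1],1),round(r[2],2))
m=green(im); m[:,:370]=0; m[:, 450:]=0; rep("guard",big(cv2.morphologyEx(m.astype(np.uint8),cv2.MORPH_CLOSE,np.ones((15,15)))),.0185)
h=cv2.cvtColor(im,cv2.COLOR_RGB2HSV); roi=np.zeros(h.shape[:2],bool); roi[180:256,205:335]=1
rep("deck",big(cv2.morphologyEx(((h[...,1]<40)&(h[...,2]>100)&roi).astype(np.uint8),cv2.MORPH_CLOSE,np.ones((7,7)))),.053)
k=((h[...,2]<45)&roi).astype(np.uint8); k2=cv2.morphologyEx(k,cv2.MORPH_CLOSE,np.ones((3,3)));ys,xs=np.where(k2);rep("mat(hull)",cv2.convexHull(np.c_[xs,ys].astype(np.int32)),.003)
k=(h[...,2]<45); k[:,:390]=0;k[:,430:]=0;k[:230]=0;k[265:]=0; rep("handle",big(k),.05)
for n,u,v in(("g",400,265),("guard plate",395,248),("deckrail",270,243)): 
    d=f["depth"][v,u]; o,dd=ray(K,T,(u,v)); print(n,(o+dd*d).round(4))
E
```

```text
guard (387, 227, 44, 45) [ 429.2 -330.9] [ 89.1 100.5] 61.9
deck (212, 196, 104, 53) [485.5  38.9] [257.  126.1] 89.36Traceback (most recent call last):
  File "<stdin>", line 9, in <module>
  File "<stdin>", line 5, in rep
AttributeError: 'NoneType' object has no attribute 'reshape'
```

```bash
python3 - <<'E'
from cell import arm
from h import *
import json
R=down(0); out=[]
arm.command_gripper(0.0,20)
def touch(a,R,d):
    a=np.array(a); d=np.array(d)
    arm.servo_line(a,R,vel=.1); arm.wait(.2)
    hit=arm.servo_line(a+d*.03,vel=.015,stop_force=2.5); s=arm.read_state()
    out.append(s["eef_pos"].tolist()+[float(np.arctan2(s["ee_rot"][1,0],s["ee_rot"][0,0]))]); print(hit,s["t"],s["eef_pos"].round(4),s["contact_force"].round(2),out[-1][3], s["grip_width"])
    arm.servo_line(a,vel=.1)
arm.move_ptp([.39,-.056,.10],R); print(arm.read_state()["t"])
touch([.402,-.056,.034],R,[1,0,0])
touch([.402,.134,.034],R,[1,0,0])
json.dump(out,open("t.json","w"))
E
```

```text
2.8333
True 4.6917 [ 0.4096 -0.0559  0.0337] [-0.9  -0.21 -0.26] 0.00010023573803326553 -8.346044067319442e-05
True 8.1083 [0.4116 0.1339 0.0337] [ 0.22 -0.78  0.19] -0.00010602145566477987 6.983288097674154e-05
```

```bash
python3 - <<'E'
from cell import arm
from h import *
import json
out=json.load(open("t.json"))
def touch(a,R,d,F):
    a=np.array(a); d=np.array(d)
    arm.servo_line(a,R,vel=.1); arm.wait(.2)
    hit=arm.servo_line(a+d*.03,vel=.015,stop_force=F); s=arm.read_state()
    out.append(s["eef_pos"].tolist()+[float(np.arctan2(s["ee_rot"][1,0],s["ee_rot"][0,0]))]); arm.wait(.1);print(hit,s["t"],s["eef_pos"].round(4),s["contact_force"].round(2),arm.read_state()["contact_force"].round(2))
    arm.servo_line(a,vel=.1)
touch([.404,.134,.034],down(0),[1,0,0],4)
arm.servo_line([.402,.18,.06],vel=.2)
js=[arm.inverse_kinematics([.487,.195,.06],down(y)) for y in(np.pi/2,-np.pi/2)]
print([None if j is None else np.round(j,2) for j in js]); q=arm.read_state()["joint_positions"]
i=int(np.argmin([9 if j is None else abs(j-q).max() for j in js])); R=down([np.pi/2,-np.pi/2][i])
arm.servo_line([.42,.215,.06],vel=.2)
arm.move_ptp([.487,.215,.06],R)
touch([.487,.191,.034],R,[0,-1,0],3)
arm.servo_line([.487,.21,.10],vel=.2)
s=arm.read_state(); print(i,s["t"],s["joint_positions"].round(2))
json.dump(out,open("t.json","w"))
f=arm.grab_frame("wrist"); cv2.imwrite("pics/w1.png",f["image"][:,:,::-1]); print(f["camera_matrix"].round(1),f["tool_from_camera"].round(4))
E
```

```text
True 9.65 [0.4117 0.1339 0.0337] [ 0.4  -0.65 -0.15] [ 0.76 -0.39  0.49]
[array([ 0.29,  0.55,  1.84, -0.  ,  0.75,  0.29]), array([ 0.29,  0.55,  1.84, -0.  ,  0.75, -2.85])]
True 13.7667 [0.487  0.1825 0.0339] [-0.46  3.96  2.59] [0.22 2.37 2.71]
0 14.6083 [0.32 0.49 1.81 0.   0.84 0.32]
[[295.    0.  318.8]
 [  0.  295.  199. ]
 [  0.    0.    1. ]] [[ 5.000e-04  9.606e-01  2.779e-01  7.120e-02]
 [ 1.000e+00 -0.000e+00 -1.600e-03 -1.500e-03]
 [-1.500e-03  2.779e-01 -9.606e-01 -1.420e-01]
 [ 0.000e+00  0.000e+00  0.000e+00  1.000e+00]]
```

```bash
python3 - <<'E'
from cell import arm
from h import *
import pickle
arm.servo_line([.487,.15,.17],vel=.25)
S=[]
for n,y in(("a",np.pi),("b",0.)):
    arm.move_ptp([.484,.04,.17],down(y)); arm.wait(.2)
    s=arm.read_state(); f=arm.grab_frame("wrist"); Tw=np.eye(4); Tw[:3,:3]=s["ee_rot"];Tw[:3,3]=s["eef_pos"]
    f["T"]=Tw@f["tool_from_camera"]; S.append(f); cv2.imwrite(f"pics/s_{n}.png",f["image"][:,:,::-1])
pickle.dump(S,open("sl.pkl","wb")); print(arm.read_state()["t"])
E
```

```text
19.9
```

View pics/s_a.png

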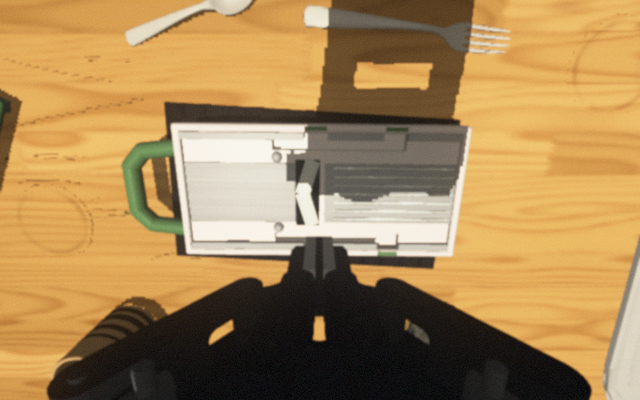

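View pics/s_b.png

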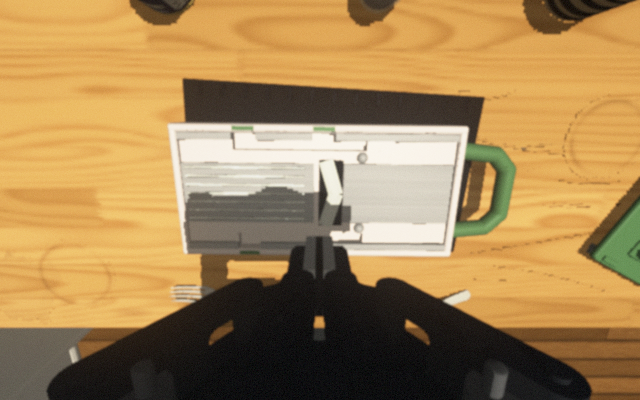

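The two wrist views show the deck outline cleanly: corners in a at (171,124), (470,126), (452,256), (184,255), and in b at (169,125), (468,126), (458,256), (183,255). I'll fit the deck edges in both, then compare them with the touches.

```bash
cat >> h.py <<'E'
def fit(p):  # robust line -> homogeneous
    vx,vy,x,y=cv2.fitLine(np.array(p,np.float32),cv2.DIST_HUBER,0,.01,.01).ravel(); return np.array([-vy,vx,vy*x-vx*y])
def deck(im):
    h=cv2.cvtColor(cv2.resize(im,None,fx=4,fy=4,interpolation=cv2.INTER_CUBIC),cv2.COLOR_RGB2HSV)
    m=((h[...,1]<75)&(h[...,2]>60)).astype(np.uint8); r=np.zeros_like(m); r[4*105:4*275,4*150:4*490]=1; m*=r
    c=big(m); m=cv2.drawContours(np.zeros_like(m),[c],-1,1,-1)
    e=lambda a,off:(np.array(a)+off-.5+.0)/4  # boundary -> source pixel
    top=[(x,np.argmax(m[:,x])-.5) for x in range(4*200,4*440)]
    bot=[(x,m.shape[0]-np.argmax(m[::-1,x])-.5) for x in list(range(4*200,4*275))+list(range(4*365,4*440))]
    lef=[(np.argmax(m[y])-.5,y) for y in range(4*135,4*245)]
    rig=[(m.shape[1]-np.argmax(m[y,::-1])-.5,y) for y in range(4*135,4*245)]
    L=[fit((np.array(q)+.5)/4-.5) for q in(top,rig,bot,lef)]
    X=lambda a,b:(lambda w:w[:2]/w[2])(np.cross(a,b))
    return np.array([X(L[0],L[3]),X(L[0],L[1]),X(L[2],L[1]),X(L[2],L[3])])
E
python3 - <<'E'
from h import *
import pickle,json
S=pickle.load(open("sl.pkl","rb")); C=[deck(f["image"]) for f in S]; res=[]
for f,c in zip(S,C):
    P=plane(f["camera_matrix"],f["T"],c,.053)[:,:2]; print(c.round(1).tolist()); print((P*1000).round(1).tolist(), [round(np.linalg.norm(P[i]-P[(i+1)%4])*1000,1) for i in range(4)])
    e=P[1]-P[0]; e2=P[2]-P[3]
    ce=P.mean(0); print("centre",(ce*1000).round(2),[np.arctan2(v[1],v[0]).round(4) for v in(e,e2)]); res.append(ce)
for i in range(4): p,g=tri((S[0]["camera_matrix"],S[0]["T"],C[0][i]),(S[1]["camera_matrix"],S[1]["T"],C[1][(i+2)%4])); print((p*1000).round(1),round(g*1000,2))
t=np.array(json.load(open("t.json"))); print(t.round(4))
E
```

```text
[[167.3000030517578, 119.9000015258789], [472.0, 124.5], [451.79998779296875, 258.1000061035156], [184.60000610351562, 255.39999389648438]]
[[417.5, -87.6], [421.1, 171.3], [547.0, 170.0], [544.1, -89.0]] [np.float64(258.9), np.float64(125.8), np.float64(259.0), np.float64(126.6)]
centre [482.44  41.19] [np.float64(1.5568), np.float64(1.5599)]
[[165.39999389648438, 110.80000305175781], [474.29998779296875, 105.69999694824219], [450.79998779296875, 256.3999938964844], [183.3000030517578, 252.89999389648438]]
[[555.7, 169.8], [559.9, -89.5], [420.9, -87.1], [424.4, 171.2]] [np.float64(259.3), np.float64(139.0), np.float64(258.4), np.float64(131.3)]
centre [490.23  41.09] [np.float64(-1.5544), np.float64(-1.5841)]
[417.6 -90.5  46.7] 0.4
[421.4 174.3  47. ] 0.08
[555.8 178.4  35.9] 0.23
[ 560.8 -105.6   20.6] 0.49
[[ 4.0960e-01 -5.5900e-02  3.3700e-02  1.0000e-04]
 [ 4.1160e-01  1.3390e-01  3.3700e-02 -1.0000e-04]
 [ 4.1170e-01  1.3390e-01  3.3700e-02 -1.0000e-04]
 [ 4.8700e-01  1.8250e-01  3.3900e-02  1.5702e+00]]
```

```bash
python3 - <<'E'
from cell import arm
from h import *
import pickle
S=[]
for n,p,y in(("a",[.40,-.32,.16],-.49),("b",[.45,-.355,.16],-.49)):
    arm.move_ptp(p,down(y)); arm.wait(.2)
    s=arm.read_state(); f=arm.grab_frame("wrist"); Tw=np.eye(4); Tw[:3,:3]=s["ee_rot"];Tw[:3,3]=s["eef_pos"]
    f["T"]=Tw@f["tool_from_camera"]; S.append(f)
pickle.dump(S,open("gu.pkl","wb")); print(arm.read_state()["t"])
cv2.imwrite("pics/g_ab.png",cv2.resize(np.vstack([f["image"] for f in S])[:,:,::-1],None,fx=.75,fy=.75))
E
```

```text
22.1333
```

View pics/g_ab.png

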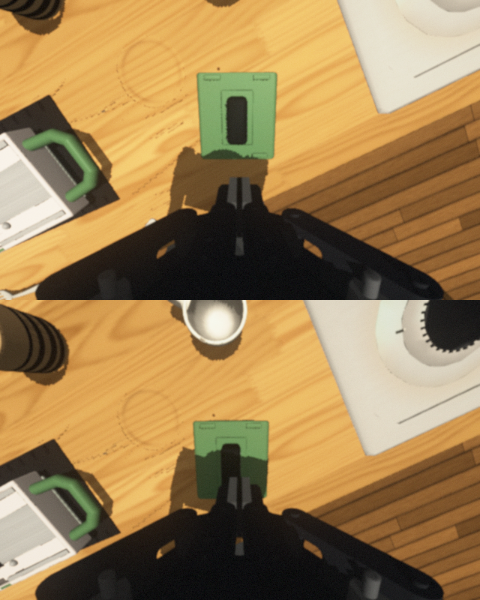

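View a shows the whole guard: plate at full-resolution columns 265–370 and rows 96–212, handle at (315,160). View b shows its far half, with the top corners near (258,160) and (357,161).

```bash
python3 - <<'E'
from h import *
import pickle
S=pickle.load(open("gu.pkl","rb")); C=[]
for k,f in enumerate(S):
    im=cv2.resize(f["image"],None,fx=4,fy=4,interpolation=cv2.INTER_CUBIC); h=cv2.cvtColor(im,cv2.COLOR_RGB2HSV)
    m=((h[...,0]>40)&(h[...,0]<90)&(h[...,1]>60)&(h[...,2]>25)).astype(np.uint8); m[:,:4*235]=0; m[:,4*390:]=0
    c=big(m); m=cv2.drawContours(np.zeros_like(m),[c],-1,1,-1); x,y,w,hh=cv2.boundingRect(c); print(np.array([x,y,w,hh])/4)
    cols=range(x+40,x+w-40); rows=range(y+30,y+hh-(40 if k==0 else 200))
    top=[(u,np.argmax(m[:,u])-.5) for u in cols]; bot=[(u,m.shape[0]-np.argmax(m[::-1,u])-.5) for u in cols]
    lef=[(np.argmax(m[v])-.5,v) for v in rows]; rig=[(m.shape[1]-np.argmax(m[v,::-1])-.5,v) for v in rows]
    L=[fit((np.array(q)+.5)/4-.5) for q in(top,rig,bot,lef)]
    X=lambda a,b:(lambda w:w[:2]/w[2])(np.cross(a,b))
    C.append(np.array([X(L[0],L[3]),X(L[0],L[1]),X(L[2],L[1]),X(L[2],L[3])])); print(C[-1].round(1).tolist())
    if k==0:
        kk=((h[...,2]<60)).astype(np.uint8); r=np.zeros_like(kk); r[4*120:4*198,4*285:4*345]=1
        hc=big(kk*r); print("handle",cv2.minAreaRect(hc/4.))if 0 else print("handle",np.array(cv2.boundingRect(hc))/4); hb=np.array(cv2.boundingRect(hc))/4
f=S[0]
for i in(0,1): p,g=tri((S[0]["camera_matrix"],S[0]["T"],C[0][i]),(S[1]["camera_matrix"],S[1]["T"],C[1][i])); print("tri",(p*1000).round(1),round(g*1000,2))
for z in(.0185,):
    P=plane(f["camera_matrix"],f["T"],C[0],z)[:,:2]; print((P*1000).round(1).tolist(),[round(float(np.linalg.norm(P[i]-P[(i+1)%4])*1000),1) for i in range(4)])
    ang=lambda v:round(float(np.arctan2(v[1],v[0])),4)
    print("centre",(P.mean(0)*1000).round(2),"yaw x:",ang(P[0]-P[3]),ang(P[1]-P[2]),"y+90:",ang(P[1]-P[0])+np.pi/2,ang(P[2]-P[3])+np.pi/2)
print("camera",f["T"][:3,3])
E
```

```text
[263.5   97.25 105.   114.5 ]
[[262.79998779296875, 97.30000305175781], [368.29998779296875, 96.80000305175781], [363.70001220703125, 210.89999389648438], [269.0, 210.39999389648438]]
handle [302.25 129.5   26.5   63.  ]
[258.5  161.25  99.   103.  ]
[[257.70001220703125, 161.60000610351562], [357.1000061035156, 160.8000030517578], [359.29998779296875, 85.19999694824219], [268.29998779296875, 308.79998779296875]]
tri [ 498.8 -312.8   14.1] 0.17
tri [ 453.5 -399.3   12.8] 0.18
[[498.2, -313.5], [453.6, -398.4], [356.9, -347.6], [402.4, -263.2]] [95.9, 109.2, 95.8, 108.2]
centre [ 427.77 -330.67] yaw x: -0.4833 -0.4838 y+90: -0.48370367320510343 -0.49360367320510345
camera [ 0.46132039 -0.35184886  0.30201216]
```

```bash
python3 - <<'E'
from cell import arm
from h import *
import json,pickle
yaw=-.0115; xs=np.array([np.cos(yaw),np.sin(yaw)]); ys=np.array([-xs[1],xs[0]])
t=json.load(open("t.json")); d,w=.011,.0145
near=np.mean([xs@(np.array([a[0]+d,a[1]-w])) for a in(t[0],t[2])])+.0002   # face coordinate along xs
end=max(ys@np.array([t[3][0]+s*w,t[3][1]-d]) for s in(-1,1))
end=min(ys@np.array([t[3][0]+s*w,t[3][1]-d]) for s in(-1,1))-.0001
c=(near+.062)*xs+(end-.130)*ys; print("slicer",c.round(5)); json.dump([c.tolist(),yaw],open("sl.json","w"))
g=np.array([.4265,-.3299]); gy=-.485
arm.command_gripper(.06)
arm.move_ptp([*g,.09],down(gy)); arm.servo_line([*g,.024],vel=.08)
arm.command_gripper(0,60); s=arm.read_state(); print(s["t"],s["grip_width"],s["finger_force"],s["contact_force"].round(2),s["eef_pos"].round(4))
arm.servo_line([*g,.13],vel=.12)
p=c+.030*ys
arm.move_ptp([*p,.13],down(yaw)); arm.wait(.2); s=arm.read_state(); print(s["t"],s["grip_width"],s["eef_pos"].round(4),s["contact_force"].round(2))
f=arm.grab_frame("wrist"); f["state"]=s; pickle.dump(f,open("hold.pkl","wb")); cv2.imwrite("pics/hold.png",f["image"][:,:,::-1])
f=arm.grab_frame("top"); cv2.imwrite("pics/hold_top.png",f["image"][:,:,::-1])
E
```

```text
slicer [0.48405 0.04121]
24.5333 0.023271911935712195 59.5013701915741 [-1.74  0.59  6.24] [ 0.4267 -0.3301  0.0245]
27.2667 0.02310396755973457 [0.4846 0.0705 0.13  ] [-0.27  0.01 -1.43]
```

View pics/hold.png

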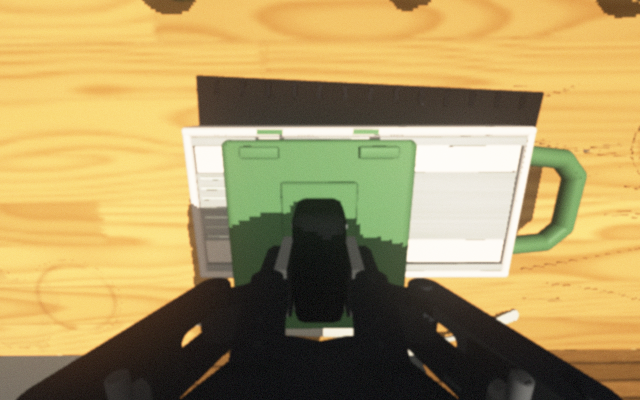

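The guard is held straight. Its far plate edge is at row 139, columns 223–414, with the feet marks at (258,152) and (378,152) next to the green opening marks at (269,133) and (366,133). I'll measure how far it sits off in the hand.

```bash
python3 - <<'E'
from h import *
import pickle
f=pickle.load(open("hold.pkl","rb")); im=cv2.resize(f["image"],None,fx=4,fy=4,interpolation=cv2.INTER_CUBIC); h=cv2.cvtColor(im,cv2.COLOR_RGB2HSV)
m=((h[...,0]>40)&(h[...,0]<90)&(h[...,1]>60)&(h[...,2]>25)).astype(np.uint8); m[:4*137]=0; m[:,:4*215]=0; m[:,4*425:]=0; c=big(m); m=cv2.drawContours(np.zeros_like(m),[c],-1,1,-1)
top=[(u,np.argmax(m[:,u])-.5) for u in list(range(4*240,4*250))+list(range(4*290,4*345))+list(range(4*385,4*400))]
rows=range(4*150,4*230); lef=[(np.argmax(m[v])-.5,v) for v in rows]; rig=[(m.shape[1]-np.argmax(m[v,::-1])-.5,v) for v in rows]
L=[fit((np.array(q)+.5)/4-.5) for q in(top,rig,lef)]
X=lambda a,b:(lambda w:w[:2]/w[2])(np.cross(a,b))
c=np.array([X(L[0],L[2]),X(L[0],L[1])]); print(c.round(2),[min(q)[1] if 0 else 0 for q in(top,)])
far=np.array([X(L[2],np.array([0,1,-225.])),X(L[1],np.array([0,1,-225.]))])
for z in(.006,.0135): print(z,(plane(f["camera_matrix"],f["tool_from_camera"],np.r_[c,far],z)*1000).round(2).tolist())
E
```

```text
[[221.68 139.44]
 [416.25 139.56]] [0]
0.006 [[57.08, -48.56, 6.0], [57.07, 47.42, 6.0], [12.02, -49.29, 6.0], [12.08, 47.6, 6.0]]
0.0135 [[56.47, -50.99, 13.5], [56.46, 49.85, 13.5], [9.13, -51.76, 13.5], [9.18, 50.04, 13.5]]
```

```bash
python3 - <<'E'
from cell import arm
from h import *
import json
c,yaw=json.load(open("sl.json")); c=np.array(c); xs=np.array([np.cos(yaw),np.sin(yaw)]); ys=np.array([-xs[1],xs[0]])
p=c+.0297*ys-.0004*xs
arm.servo_line([*p,.083],down(yaw),vel=.12); arm.wait(.2); print(arm.read_state()["contact_force"].round(2))
hit=arm.servo_line([*p,.066],vel=.015,stop_force=4); s=arm.read_state(); print(hit,s["t"],s["eef_pos"].round(4),s["contact_force"].round(2),s["ft_torque"].round(2),s["grip_width"])
E
```

```text
[ 0.32  0.68 -1.73]
True 28.7333 [0.4839 0.0709 0.0755] [-2.25 -0.14  6.16] [-0.04 -0.01 -0.04] 0.0231636642039445
```

```bash
python3 - <<'E'
from cell import arm
from h import *
import json
c,yaw=json.load(open("sl.json")); c=np.array(c); xs=np.array([np.cos(yaw),np.sin(yaw)]); ys=np.array([-xs[1],xs[0]])
p=c+.0297*ys-.0004*xs
for dx,dy in((-.8,0),(.8,0),(-1.6,0),(0,-1.2),(0,1.2)):
    q=p+dx/1e3*xs+dy/1e3*ys
    arm.servo_line([*(arm.read_state()["eef_pos"][:2]),.079],vel=.05); arm.servo_line([*q,.079],vel=.03); arm.wait(.15)
    hit=arm.servo_line([*q,.066],vel=.015,stop_force=4); s=arm.read_state(); print(dx,dy,hit,s["t"],s["eef_pos"].round(4),s["contact_force"].round(2),s["ft_torque"].round(2))
    if s["eef_pos"][2]<.071: break
E
```

```text
-0.8 0 True 30.1333 [0.4831 0.0709 0.067 ] [-0.99  0.53  5.72] [-0.02  0.07  0.04]
```

```bash
python3 - <<'E'
from cell import arm
from h import *
import json
c,yaw=json.load(open("sl.json")); ys=np.array([-np.sin(yaw),np.cos(yaw)]); q=np.array(c)+.0297*ys-.0012*np.array([np.cos(yaw),np.sin(yaw)])
arm.servo_line([*q,.0674],vel=.02); arm.wait(.1); print(arm.read_state()["contact_force"].round(2))
for d,v,F in((.016,.03,12),(.0255,.02,22),(.034,.01,9)):
    hit=arm.servo_line([*(q-d*ys),.0674],vel=v,stop_force=F); s=arm.read_state()
    print(d,hit,s["t"],((q-s["eef_pos"][:2])@ys*1e3).round(2),s["eef_pos"].round(4),s["contact_force"].round(2),s["grip_width"])
    if hit and d<.03: break
E
```

```text
[-0.99  0.18 -0.71]
0.016 False 31.1667 16.06 [0.483  0.0549 0.0674] [-0.47 -0.26 -1.53] 0.02334074910626942
0.0255 False 31.7917 25.81 [0.4832 0.0451 0.0675] [ 1.57 -1.62  1.47] 0.022609468456465352
0.034 True 32.35 29.98 [0.4825 0.0409 0.0672] [0.76 3.25 2.99] 0.023135224105415214
```

```bash
python3 - <<'E'
from cell import arm
from h import *
import json
c,yaw=json.load(open("sl.json")); ys=np.array([-np.sin(yaw),np.cos(yaw)]); q=np.array(c)+.0297*ys-.0012*np.array([np.cos(yaw),np.sin(yaw)])
arm.wait(.2); a=arm.read_state(); print(((q-a["eef_pos"][:2])@ys*1e3).round(2),a["contact_force"].round(2))
hit=arm.servo_line([*(q-.034*ys),.0672],vel=.01,stop_force=10); s=arm.read_state()
print(hit,s["t"],((q-s["eef_pos"][:2])@ys*1e3).round(2),s["contact_force"].round(2))
arm.command_gripper(.05); s=arm.read_state(); print(s["contact_force"].round(2),s["grip_width"])
arm.servo_line([*s["eef_pos"][:2],.19],vel=.12); arm.wait(.2)
s=arm.read_state(); f=arm.grab_frame("wrist"); cv2.imwrite("pics/end.png",f["image"][:,:,::-1]); print(s["t"],s["contact_force"].round(2))
E
```

```text
29.98 [-0.55  2.5   5.06]
True 32.7833 29.99 [-0.88  3.    4.2 ]
[-0.43 -0.62 -1.17] 0.04999173088075572
34.5333 [ 0.08 -0.78 -0.03]
```

View pics/end.png

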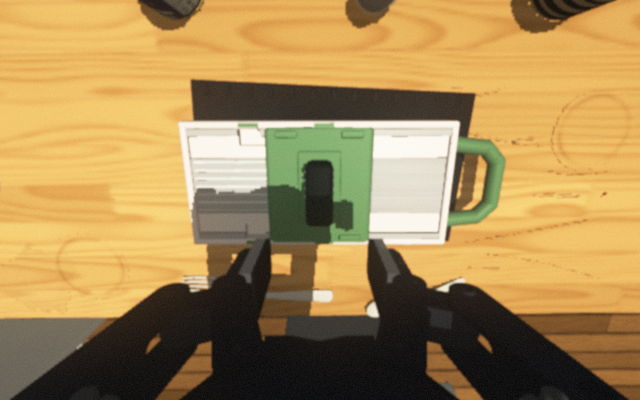

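The guard (columns 267–373, centre 320) is centred on the deck (181–460, centre 320.5). It seats flush, and the gripper is clear.

```bash
python3 -c "
from cell import arm
print(arm.finish_job())"
```

```text
the job is handed in; nothing more can be done
None
```

I handed the job in at about 35 s: the guard is in its grooves and slid 30 mm to the stop (the click itself wasn't sensed), the gripper has let go, and nothing else was touched, though the near left touch was made twice to confirm it.

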